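Dock the softener cartridge and prime the boiler feed pump

ROBOT

A 7-joint arm with a two-finger parallel gripper is mounted at the origin on the work surface. World frame = base frame: x ahead of the robot, y to its left, z up, the work surface at z = 0. Lengths are in m, angles in rad, forces in N, time in s.
With the tool pointing down it reaches from about 0.35 to 0.9 m from the base axis. Payload 19.9 kg.
Tool frame: the origin (TCP) lies between the finger pads; the fingertips stand 19 mm ahead of it and the grasp point (between the pads) is the TCP; z points along the fingers, y is the line along which they close (so a half turn about z gives the same grasp; the last joint's range is limited). The gripper opens to 94 mm and grips with 3 to 60 N. Pads are 16 mm wide; open, the fingers measure 119 mm over their backs; the gripper's body (75 mm by 177 mm) begins 78 mm behind the grasp point.
Start: joints at [-1.359, 0.417, -0.01, 1.614, 0.005, 1.111, -0.053], TCP at [0.156, 0.605, 0.188] pointing down, gripper open.
Joint ranges: [-2.81, 2.81], [-0.39, 2.02], [-1.27, 1.25], [0.06, 2.57], [-1.19, 4.33], [0.19, 2], [-2.82, 2.82]. Speed limits (rad/s): [1.89, 1.89, 2.39, 2.39, 3.01, 3.01, 3.01].

INTERFACE

Orientations are given as a 3x3 rotation matrix whose columns are the frame's x, y, z axes.
In Python, from rig import robot gives the robot as it stands. Calls block until the motion is done:
- robot.move_ptp(position, orientation): joint-space move of the TCP to a pose.
- robot.move_linear(position, velocity=0.15, frame=None, threshold=None): straight line of the TCP; frame=None keeps the orientation; velocity is the mean speed in m/s. With threshold (N) it stops when the force on the tool has changed by that much, and returns True; else False.
- robot.goto_joints(angles): joint-space move.
- robot.gripper_to(opening): finger opening in m; the grip force is fixed at half the most; returns when the fingers have stopped.
- robot.pause(seconds).
- robot.ik(position, orientation): joint angles nearest the present ones, or None.
- robot.get_state(): the state.
- robot.grab_frame(name): name is "side" or "top" or "wrist"; returns the picture (480x640x3 uint8, red, green, blue); there is no depth.
- robot.camera_info(name): a dict with "fx", "fy", "cx", "cy" (pixels), "dist" ([k1, k2, p1, p2, k3] as OpenCV has them; the pictures are not rectified), "rvec" (rotation vector, rad) and "tvec" (3), from world to camera coordinates, as OpenCV has them. Camera axes: x right, y down, z forward; pixel columns grow to the right and rows downward; lengths in m; the calibration is good to about 2 mm. A picture is of the moment at which its call begins: read the wrist's pose just before it. camera_info takes no time and is no camera call; for the wrist camera it gives the pose at the moment of the call.
A pose or a line that the arm cannot do raises robot.PlanningError and nothing moves.
- robot.sign_off(): hands the job in; it is judged then, once.
The state is a dict: "time": time; "qpos": joint angles; "joint_vel": joint speeds; "effort": joint torques, N m; "ee_pos": TCP position; "tool_rot": TCP orientation; "force": force on the tool from outside, world axes, zero at the start; "moment": the same for the moment, N m; "opening": finger opening in m; "grasp_force": force on a finger pad.
Only numpy, scipy, OpenCV 4.12 (cv2) and the standard library are available. Lean on these libraries where they do the work, as an engineer would, in place of code of your own. Each camera call takes 0.05 s, during which the arm holds its last target. There are 200 camera calls.

TASK

Push the softener cartridge up the bay's loading ramp, keeping it on the ramp, until its back edge drops behind the lip and it lies flat in the bay. Then prime the feed pump: lift the sprung guard of the switch that has the round pressure gauge behind it, throw the toggle beneath over to on (away from the finger tab), and let the guard drop shut. Leave the other switch and everything else on the bench as they are, and do not switch the pump on before the cartridge is home.

Things in the scene. Friction and masses are not known exactly. Their poses are not given: they have to be found in the camera images.
- bay: cartridge bay of sheet steel, open at the top. Origin: middle of the ramp's foot, on the bench; x points uphill, z up. The ramp rises from x 0 to 18 mm high at x 70. Side cheeks 50 mm high stand 70 mm apart inside from x -10 on; before that they flare out to 100 mm apart at x -47. Pushed high on its back the cartridge digs its front edge into the ramp and jams; low down it climbs
- bay_lip (a point): middle of the top of the lip at the ramp's crest, 18 mm above the bench; behind it (x 74 mm of the bay) the level floor lies 8 mm lower, 10 mm above the bench, and is 108 mm long up to the white coupling block (70 mm high), whose slot takes the cartridge's spigot. The cartridge must end between lip and block
- cart_mid (a point): middle of the loose white softener cartridge's body (30 mm above its underside): box 100 long (x), 64 wide, 60 mm high, 0.5 to 0.9 kg; brass spigot 12 mm long on its front (+x) end, facing the bay; grey carrying rib on top, centred, 44 long, 16 wide, 22 mm high, its middle 41 mm above this point. Seated: x 124 to 132, y 0, z 40 mm of the bay
- pump: Feed pump switch (the one with the round pressure gauge straight behind it): a guarded toggle switch on the console's panel. Origin: middle of the unit's front edge, on the panel (70 mm above the bench); x points from the front edge to the hinge, z up; 76 mm wide in y
- pump_guard (a joint): angle of this switch's aluminium guard about its hinge (along y, at x 76, z 12 mm of the unit): 0 shut, up to 1.35 rad as its front lifts. Sprung shut: about 1.5 N up at the tab starts it, 2 N at 0.6 rad. It does not stay up; it drops shut when let go. Shut it is 63 mm high, 72 mm wide inside, closed at top, sides and front (skirt) down to 29 mm
- pump_tab (a point): middle of the lower front edge of the guard's finger tab (shut: x -12, z 28 mm of the unit), a level strip 56 mm wide, 3 mm thick, reaching 12 mm out from the skirt at x 0 and past the console's front face, so that a fingertip tilted forward gets under it and can lift it; from there the tip need reach only some 30 mm farther in, along the finger, to carry the toggle over
- pump_toggle (a joint): angle of the bat toggle under the guard: 0 off (leans 0.35 rad to the front, -x), 0.7 on (leans 0.35 rad to the hinge, +x); sprung over centre: it snaps to the nearer end from 0.35; about 1.5 N at the ball throws it
- pump_ball (a point): centre of the 13 mm ball at the toggle's end, 42 mm from its pivot (x 26, z 6 mm of the unit): off at x 12, z 45; upright at x 26, z 48; on at x 40, z 45 mm
- dump: Blow-down switch, the same make (the one with the small rectangular hour counter behind it): a guarded toggle switch on the console's panel. Origin: middle of the unit's front edge, on the panel (70 mm above the bench); x points from the front edge to the hinge, z up; 76 mm wide in y
- dump_guard (a joint): angle of this switch's aluminium guard about its hinge (along y, at x 76, z 12 mm of the unit): 0 shut, up to 1.35 rad as its front lifts. Sprung shut: about 1.5 N up at the tab starts it, 2 N at 0.6 rad. It does not stay up; it drops shut when let go. Shut it is 63 mm high, 72 mm wide inside, closed at top, sides and front (skirt) down to 29 mm
- dump_tab (a point): middle of the lower front edge of the guard's finger tab (shut: x -12, z 28 mm of the unit), a level strip 56 mm wide, 3 mm thick, reaching 12 mm out from the skirt at x 0 and past the console's front face, so that a fingertip tilted forward gets under it and can lift it; from there the tip need reach only some 30 mm farther in, along the finger, to carry the toggle over
- dump_toggle (a joint): angle of the bat toggle under the guard: 0 off (leans 0.35 rad to the front, -x), 0.7 on (leans 0.35 rad to the hinge, +x); sprung over centre: it snaps to the nearer end from 0.35; about 1.5 N at the ball throws it
- dump_ball (a point): centre of the 13 mm ball at the toggle's end, 42 mm from its pivot (x 26, z 6 mm of the unit): off at x 12, z 45; upright at x 26, z 48; on at x 40, z 45 mm
- gauge: round steel pressure gauge, 58 mm across, 28 mm high, face up on the panel, its middle 155 mm behind the pump switch's front edge; origin at its underside on the panel
- console: white control console fixed on the bench, 210 (x) x 290 (y) x 70 mm high; origin at the middle of its underside; its front faces -x
- spray_bottle: bystander, loose: white spray bottle 68 mm across, 177 mm high; origin at its underside
- starch_can: bystander, loose: aerosol can 52 mm across, 150 mm high; origin at its underside
- brush: bystander, loose: clothes brush 150 x 42 x 34 mm; origin at its underside
- clip_tray: bystander, loose: green tray 130 x 90 x 35 mm; origin at its underside
- mug: bystander, loose: mug 78 mm across, 90 mm high; origin at its underside
- screwdriver: bystander, loose: screwdriver lying on the bench; origin at its underside
- tape: bystander, loose: roll of paper tape 90 mm across, 24 mm high; origin at its underside

How it is judged:
By the outcome, as a careful person would: the job done as asked, in the order asked, and still so for the second after the job is handed in, with the robot touching nothing.
It also fails if it takes over 53 s, if anything falls off the work surface, if the arm or the gripper's body presses on something with over 40 N, if the wrist force passes 120 N, or if a joint passes its speed limit or range.

## Working session

There is one attempt and no reset: what is moved stays moved. The work goes in short steps, each a Python script; the robot and the scene stay as the last script left them, time stands still between calls to the robot, and variables do not carry over. Pictures are saved under pics/ and viewed, at most 10 in all, crops included, and the job is handed in when it is done.

```bash
ls; mkdir -p pics; python3 - <<'E'
from rig import robot
import cv2
for n in("top","side"):
    cv2.imwrite(f"pics/{n}0.png",cv2.cvtColor(robot.grab_frame(n),cv2.COLOR_RGB2BGR))
    print(robot.camera_info(n))
s=robot.get_state();print(s["time"],s["ee_pos"],s["tool_rot"])
print(robot.camera_info("wrist"))
E
```

```text
pics
{'fx': 534.7312166777624, 'fy': 534.7312166777624, 'cx': 323.5347279110397, 'cy': 236.14642706952245, 'dist': array([-0.15775979,  0.        ,  0.        ,  0.        ,  0.        ]), 'rvec': array([ 2.12319068, -2.17666518,  0.14013663]), 'tvec': array([0.09722891, 0.56583656, 1.39078219])}
{'fx': 508.78104914011936, 'fy': 508.78104914011936, 'cx': 321.7537017816702, 'cy': 230.01911696591728, 'dist': array([-0.02428816,  0.        ,  0.        ,  0.        ,  0.        ]), 'rvec': array([ 2.1437203 , -0.09312117,  0.02888086]), 'tvec': array([-0.55286724,  0.15667948,  1.07084281])}
0.1 [0.15623757 0.60478361 0.18767852] [[-9.68223593e-01  2.50086056e-01 -1.93944065e-04]
 [ 2.50086113e-01  9.68222937e-01 -1.13134253e-03]
 [-9.51519003e-05 -1.14389525e-03 -9.99999341e-01]]
{'fx': 353.88343993889924, 'fy': 353.88343993889924, 'cx': 320.23576474383935, 'cy': 237.20560126087452, 'dist': array([-0.00165891,  0.        ,  0.        ,  0.        ,  0.        ]), 'rvec': array([-2.29989191, -1.78178753, -0.24886698]), 'tvec': array([-0.62364345, -0.02924809,  0.39155107])}
```

View pics/top0.png

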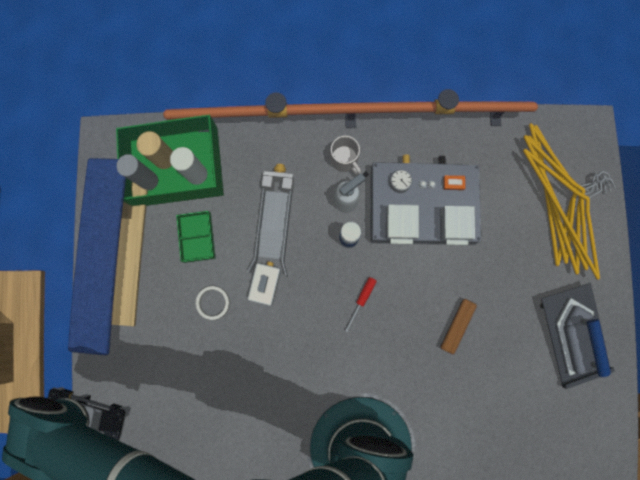

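View pics/side0.png

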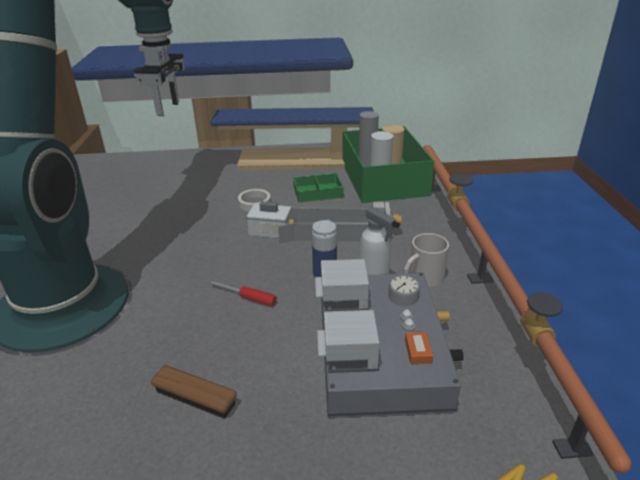

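The top view shows the cartridge at about (264,283) at the foot of the bay, which runs up to the coupling at (278,180). The gauge (401,180) is behind the left-hand switch (404,222), so that one is the pump. The side view agrees. I'll enlarge these areas to measure.

```bash
cat > h.py <<'E'
import cv2,numpy as np
def ray(ci,uv):
    K=np.array([[ci['fx'],0,ci['cx']],[0,ci['fy'],ci['cy']],[0,0,1]])
    p=cv2.undistortPoints(np.array([[uv]],float),K,ci['dist'])[0,0]
    R=cv2.Rodrigues(ci['rvec'])[0]; return -R.T@ci['tvec'], R.T@np.array([*p,1])
def atz(ci,uv,z):
    o,d=ray(ci,uv); return o+d*(z-o[2])/d[2]
def tri(a,b):
    (o,d),(p,e)=a,b; s=np.linalg.lstsq(np.c_[d,-e],p-o,rcond=None)[0]
    x,y=o+d*s[0],p+e*s[1]; return (x+y)/2,np.linalg.norm(x-y)
def proj(ci,X):
    K=np.array([[ci['fx'],0,ci['cx']],[0,ci['fy'],ci['cy']],[0,0,1]])
    return cv2.projectPoints(np.array(X,float).reshape(-1,3),ci['rvec'],ci['tvec'],K,ci['dist'])[0][:,0]
E
python3 - <<'E'
import cv2,numpy as np
t=cv2.imread('pics/top0.png')
a=cv2.resize(t[160:310,240:310],None,fx=4,fy=4,interpolation=cv2.INTER_CUBIC)
b=cv2.resize(t[150:255,365:490],None,fx=4,fy=4,interpolation=cv2.INTER_CUBIC)
c=np.zeros((600,800,3),np.uint8); c[:600,:280]=a; c[:420,290:790]=b
cv2.imwrite('pics/crop1.png',c)
E
```

```text
(no output)
```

View pics/crop1.png

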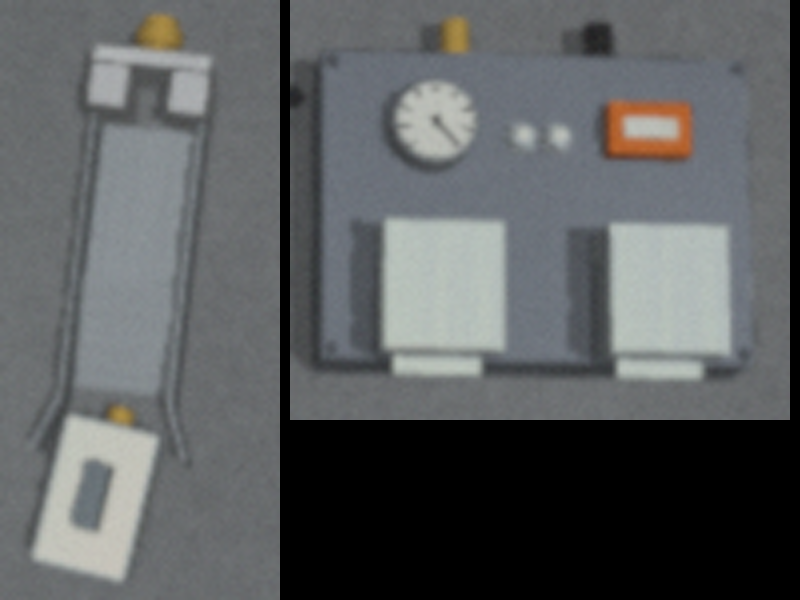

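```bash
python3 - <<'E'
from rig import robot
from h import *
np.set_printoptions(precision=4,suppress=True)
T=robot.camera_info('top');S=robot.camera_info('side')
A=lambda u,v,z:atz(T,((u+.5)/4-.5+240,(v+.5)/4-.5+160),z)
B=lambda u,v,z:atz(T,((u-290+.5)/4-.5+365,(v+.5)/4-.5+150),z)
c=[A(*p,.06) for p in((70,415),(160,437),(127,582),(30,556))]
print('cart',np.mean(c,0),[np.linalg.norm(c[i]-c[i-1])for i in range(4)])
f=(c[0]+c[1]-c[2]-c[3]);print('yaw',np.arctan2(f[1],f[0]))
g=A(70,388,.05),A(166,397,.05);print('flare start',g,(g[0]+g[1])/2)
blk=[A(*p,.07) for p in((93,48),(212,62),(208,115),(87,105))];print('blk',blk,np.mean(blk[2:],0))
m=(g[0]+g[1])/2; e=np.mean(blk[2:],0);d=e-m;print('bay yaw',np.arctan2(d[1],d[0]),np.linalg.norm(d[:2]))
for n,P in(('pump',((384,218),(506,221),(505,351),(381,348))),('dump',((609,223),(729,226),(731,355),(611,352)))):
    q=[B(*p,.133) for p in P];print(n,q,(q[2]+q[3])/2); f=q[0]+q[1]-q[2]-q[3];print(np.arctan2(f[1],f[0]),np.linalg.norm(q[0]-q[1]),np.linalg.norm(q[0]-q[3]))
print('tab',B(391,376,.098),B(482,376,.098)); print('gauge',B(435,122,.098))
# two-view height checks: tab end in side image, rib
print(proj(S,[B(391,376,.098),B(482,376,.098),(q:=np.mean(c,0)),A(92,495,.082),B(505,351,.133),B(381,348,.133)]))
E
```

```text
cart [0.4432 0.242  0.06  ] [np.float64(0.09558167647477027), np.float64(0.06105040743364912), np.float64(0.09671453733199442), np.float64(0.065762613678702)]
yaw -0.2644601112810216
flare start (array([0.5163, 0.2601, 0.05  ]), array([0.5088, 0.1965, 0.05  ])) [0.5125 0.2283 0.05  ]
blk [array([0.7416, 0.2407, 0.07  ]), array([0.7297, 0.1613, 0.07  ]), array([0.6936, 0.1645, 0.07  ]), array([0.7027, 0.2449, 0.07  ])] [0.6982 0.2047 0.07  ]
bay yaw -0.12649997316259903 0.1871480063300175
pump [array([ 0.6326, -0.0818,  0.133 ]), array([ 0.6289, -0.1591,  0.133 ]), array([ 0.5462, -0.1543,  0.133 ]), array([ 0.5501, -0.0765,  0.133 ])] [ 0.5481 -0.1154  0.133 ]
-0.061057226017377814 0.07740174474408552 0.08268230681813787
dump [array([ 0.6262, -0.2249,  0.133 ]), array([ 0.6226, -0.3025,  0.133 ]), array([ 0.54  , -0.2984,  0.133 ]), array([ 0.5439, -0.2215,  0.133 ])] [ 0.5419 -0.2599  0.133 ]
-0.04546668456125364 0.07760869663653197 0.08238221596586599
tab [ 0.5364 -0.0863  0.098 ] [ 0.5349 -0.1449  0.098 ]
gauge [ 0.7023 -0.1222  0.098 ]
[[315.0081 277.5943]
 [316.3392 297.552 ]
 [269.1565 210.2215]
 [268.7223 202.4491]
 [322.6434 285.4746]
 [321.4039 259.424 ]]
```

```bash
cat >> h.py <<'E'
BY=-.1265; PY=-.047
BO=np.array([.5224,.2270,0]); PO=np.array([.5481,-.1154,.07])
def down(yaw,flip=1): # tool down, x along +-heading
    c,s=np.cos(yaw)*flip,np.sin(yaw)*flip; return np.array([[c,s,0],[s,-c,0],[0,0,-1.]])
def fr(o,yaw,p):
    c,s=np.cos(yaw),np.sin(yaw); return o+np.array([c*p[0]-s*p[1],s*p[0]+c*p[1],p[2]])
def fwd(yaw,p,flip=1): # finger forward, pitched p below horizontal
    h=np.array([np.cos(yaw),np.sin(yaw),0]);z=h*np.cos(p)-np.array([0,0,np.sin(p)])
    y=flip*np.array([-h[1],h[0],0]); return np.c_[np.cross(y,z),y,z]
E
python3 - <<'E'
from rig import robot
from h import *
np.set_printoptions(precision=3,suppress=True)
T=robot.camera_info('top')
s=robot.get_state();ci=robot.camera_info('wrist');o=ray(ci,(320,240))
print('cam in tool',s['tool_rot'].T@(o[0]-s['ee_pos']),s['tool_rot'].T@o[1])
for f in(1,-1):
    print('rib',f,robot.ik([.443,.242,.2],down(-.264,f)),'end',robot.ik(fr(BO,BY,(.07,0,.045)),down(BY,f)))
    for p in(0,.3,.5,.7,.9): print('sw',f,p,robot.ik(fr(PO,PY,(-.03,0,.05)),fwd(PY,p,f)))
print('can',atz(T,(350,233),.15),'bottle',atz(T,(347,195),.1),'driver',atz(T,(372,282),.01),'tape',atz(T,(212,303),.02))
E
```

```text
cam in tool [ 0.08  -0.001 -0.196] [-0.283 -0.001  0.959]
rib 1 [-1.46   0.328  1.09   1.919 -0.329  1.089 -2.07 ] end [-0.852  0.677  0.632  1.724 -0.49   0.905 -1.712]
sw 1 0 None
sw 1 0.3 None
sw 1 0.5 None
sw 1 0.7 None
sw 1 0.9 [-0.269  0.124  0.537  2.458  4.27   0.205 -2.559]
rib -1 [-0.78   0.191  0.248  1.902 -0.054  1.055  0.797] end [-0.58   0.599  0.243  1.714 -0.181  0.851  1.186]
sw -1 0 None
sw -1 0.3 None
sw -1 0.5 None
sw -1 0.7 None
sw -1 0.9 [-0.269  0.124  0.537  2.458  4.27   0.205  0.583]
can [0.559 0.017 0.15 ] bottle [0.666 0.02  0.1  ] driver [ 0.444 -0.045  0.01 ] tape [0.397 0.388 0.02 ]
```

```bash
cat >> h.py <<'E'
def swpose(U,p,flip,y=0,dy=0):
    """TCP pose with upper-front tip edge at U (unit x,z; m)"""
    d=np.array([np.cos(p),-np.sin(p)]);n=np.array([np.sin(p),np.cos(p)])
    c=np.array(U)-.008*n-.019*d
    return fr(PO,PY,(c[0],y,c[1])),fwd(PY+dy,p,flip)
E
python3 - <<'E'
from rig import robot
from h import *
np.set_printoptions(precision=2,suppress=True)
for f in(1,-1):
  for p in(.8,.9,1.,1.05,1.1,1.15,1.2,1.3):
    r=[robot.ik(*swpose(U,p,f)) for U in((-.04,.005),(-.008,.018),(.0,.038),(.03,.038))]
    print(f,p,[x is not None for x in r],r[0],r[-1])
E
```

```text
1 0.8 [False, True, True, True] None [ 1.19  0.39 -1.06  2.4   2.53  0.29 -0.66]
1 0.9 [True, True, True, True] [ 1.24  0.33 -1.05  2.5   2.55  0.22 -0.69] [ 1.17  0.35 -1.06  2.33  1.85  0.19 -0.02]
1 1.0 [True, True, True, True] [ 1.31  0.35 -1.17  2.42  1.59  0.21  0.25] [ 1.16  0.36 -1.08  2.26  1.09  0.26  0.72]
1 1.05 [True, True, True, True] [ 1.26  0.33 -1.13  2.38  1.19  0.22  0.63] [-0.38  0.22  0.64  2.26 -0.88  0.28  2.54]
1 1.1 [True, True, True, True] [ 1.04  0.25 -0.89  2.35  0.62  0.2   1.16] [-0.16  0.21  0.39  2.21 -0.51  0.3   2.18]
1 1.15 [True, True, True, True] [-0.28  0.18  0.53  2.35 -0.64  0.28  2.34] [-0.31  0.24  0.56  2.17 -0.52  0.39  2.18]
1 1.2 [True, True, True, True] [-0.41  0.21  0.68  2.31 -0.59  0.36  2.28] [-0.47  0.29  0.75  2.14 -0.57  0.49  2.21]
1 1.3 [True, True, True, True] [-0.59  0.3   0.89  2.23 -0.59  0.53  2.26] [-0.45  0.33  0.73  2.05 -0.47  0.62  2.1 ]
-1 0.8 [False, True, True, True] None [ 1.19  0.39 -1.06  2.4   2.53  0.29  2.48]
-1 0.9 [True, True, True, True] [ 1.24  0.33 -1.05  2.5   2.55  0.22  2.45] [-0.13  0.2   0.37  2.37  4.29  0.19  0.53]
-1 1.0 [False, True, True, True] None [-0.28  0.21  0.53  2.3  -1.11  0.21 -0.37]
-1 1.05 [True, True, True, True] [ 1.26  0.33 -1.13  2.38  1.19  0.22 -2.51] [-0.45  0.24  0.72  2.26 -0.94  0.3  -0.54]
-1 1.1 [True, True, True, True] [-0.55  0.21  0.84  2.39 -1.08  0.28 -0.37] [-0.45  0.25  0.72  2.22 -0.76  0.35 -0.73]
-1 1.15 [True, True, True, True] [-0.52  0.21  0.81  2.35 -0.83  0.32 -0.62] [-0.31  0.24  0.55  2.17 -0.51  0.39 -0.97]
-1 1.2 [True, True, True, True] [-0.69  0.29  1.01  2.31 -0.85  0.43 -0.62] [-0.5   0.3   0.79  2.14 -0.6   0.49 -0.9 ]
-1 1.3 [True, True, True, True] [-0.57  0.29  0.87  2.23 -0.57  0.52 -0.9 ] [-0.4   0.32  0.67  2.05 -0.43  0.61 -1.07]
```

```bash
python3 - <<'E'
from rig import robot
from h import *
robot.move_ptp([.443,.242,.15],down(-.264,-1))
robot.gripper_to(.05)
ci=robot.camera_info('wrist');im=robot.grab_frame('wrist')
import pickle;pickle.dump(ci,open('w1.pkl','wb'))
cv2.imwrite('pics/w1.png',cv2.cvtColor(im,cv2.COLOR_RGB2BGR))
print(robot.get_state()['time'],robot.get_state()['force'])
print(proj(ci,[fr(np.array([.443,.242,0]),-.264,(x,y,.06)) for x in(-.05,.05) for y in(-.032,.032)]))
print(proj(ci,[fr(BO,BY,(-.01,y,.05)) for y in(-.035,.035)]+[fr(BO,BY,(.07,0,.018))]))
E
```

```text
2.675 [0.00183452 0.41230576 0.16930318]
[[281.17687275 174.60129413]
 [361.21319538 174.60639172]
 [284.64315272 289.68772334]
 [357.57236215 289.70170757]]
[[288.83511921 310.49788556]
 [364.18620881 301.05572303]
 [335.76728109 359.21550568]]
```

View pics/w1.png

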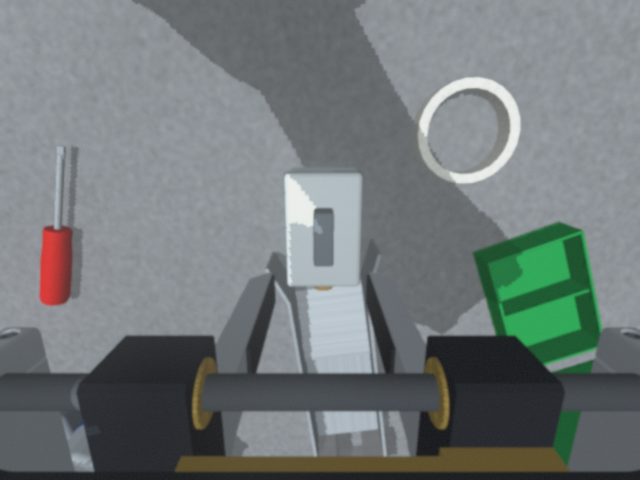

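The cartridge's top corners sit at (286,172), (361,172), (289,286) and (361,287), so it's about 2 mm off my estimate and its yaw is right. I'll square it up using the rib, then push low on its back.

```bash
sed -i 's/BO=np.array(\[.5224,.2270/BO=np.array([.5224,.2280/' h.py; python3 - <<'E'
from rig import robot
from h import *
st=lambda:(lambda s:print(round(s['time'],2),s['ee_pos'].round(4),s['force'].round(1),round(s['opening'],4)))(robot.get_state())
L=robot.move_linear; B=down(BY,-1)
p=np.array([.4412,.2450,.084])
print(L(p,.12,frame=down(-.264,-1),threshold=15)); 
robot.gripper_to(.012); st()
L(fr(BO,BY,(-.088,0,.084)),.05,frame=B); st()
robot.gripper_to(.034)
L(fr(BO,BY,(-.088,0,.112)),.15); L(fr(BO,BY,(-.178,0,.112)),.2)
print(L(fr(BO,BY,(-.178,0,.025)),.15,threshold=8)); st()
print(L(fr(BO,BY,(-.10,0,.025)),.08,threshold=25)); st()
ci=robot.camera_info('wrist');im=robot.grab_frame('wrist')
cv2.imwrite('pics/w2.png',cv2.cvtColor(im,cv2.COLOR_RGB2BGR))
E
```

```text
False
4.12 [0.4412 0.245  0.084 ] [ 0.6 -0.4 -0.2] 0.012
4.44 [0.4352 0.2391 0.0841] [-0.2  0.2 -0.5] 0.012
False
6.66 [0.3464 0.2504 0.0254] [ 0.9 -0.7  0.3] 0.034
True
7.58 [0.4194 0.2385 0.0239] [-1.5 -0.2  1.7] 0.0339
```

View pics/w2.png

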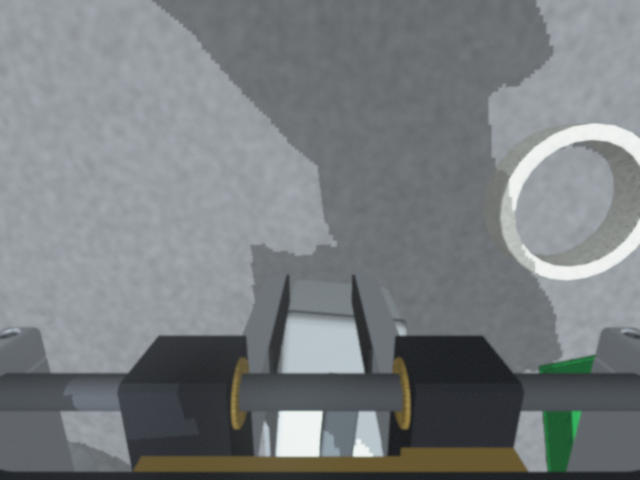

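The rib grip closed to 12 mm, so it missed, and the push has stopped on a contact. I'll check both fixed cameras.

```bash
python3 - <<'E'
from rig import robot
from h import *
t=robot.grab_frame('top')[150:310,200:340];s=robot.grab_frame('side')[150:290,210:430]
c=np.zeros((600,800,3),np.uint8)
a=cv2.resize(t,None,fx=2.6,fy=2.6,interpolation=cv2.INTER_CUBIC);c[:a.shape[0],:a.shape[1]]=a
b=cv2.resize(s,(430,274),interpolation=cv2.INTER_CUBIC);c[:274,368:798]=b
cv2.imwrite('pics/c2.png',cv2.cvtColor(c,cv2.COLOR_RGB2BGR)); s=robot.get_state();print(s['force'],s['tool_rot'],s['ee_pos'])
E
```

```text
[ 0.37202351 -0.14142893  1.23895243] [[-0.99182144  0.12748015 -0.00624779]
 [ 0.12750361  0.99183189 -0.00351033]
 [ 0.00574926 -0.00427823 -0.99997432]] [0.41907722 0.23879394 0.02387242]
```

View pics/c2.png

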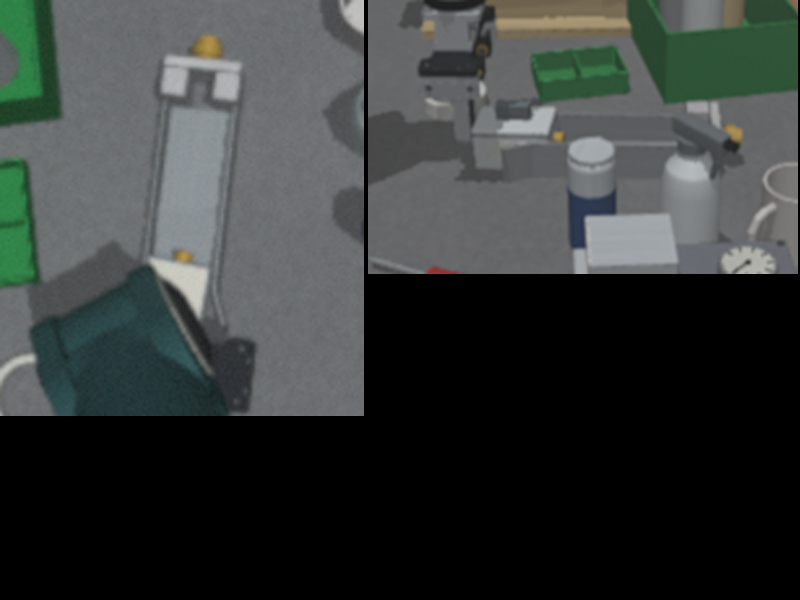

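The cartridge is now straight, with its front edge from (150,260) to (208,268) parallel to the block. It sits at the throat with its front-left corner touching the left cheek. I'll keep pushing gently, with a slight bias to the right.

```bash
python3 - <<'E'
from rig import robot
from h import *
B=down(BY,-1)
def st():
    s=robot.get_state();c,n=np.cos(BY),np.sin(BY);d=s['ee_pos']-BO
    print(round(s['time'],2),'bay',np.round([c*d[0]+n*d[1],-n*d[0]+c*d[1],d[2]],4),s['force'].round(1))
L=robot.move_linear; st()
L(fr(BO,BY,(-.112,.001,.025)),.05,frame=B)
for x,y,z in((-.09,-.002,.025),(-.05,-.001,.025),(-.015,0,.025)):
    r=L(fr(BO,BY,(x,y,z)),.05,frame=B,threshold=40);print(r);st()
    if r:break
t=robot.grab_frame('top')[150:310,220:320]
cv2.imwrite('pics/c3.png',cv2.cvtColor(cv2.resize(t,None,fx=3,fy=3,interpolation=cv2.INTER_CUBIC),cv2.COLOR_RGB2BGR))
E
```

```text
7.72 bay [-0.1039 -0.0023  0.0239] [ 0.4 -0.1  1.2]
False
8.62 bay [-0.0906 -0.0033  0.0244] [-6.8 -4.   1.4]
False
9.57 bay [-0.0499 -0.0015  0.0247] [-2.1 -1.5 -1.7]
False
10.43 bay [-0.017  -0.0001  0.0248] [-17.3  -0.8  10.3]
```

```bash
python3 - <<'E'
from rig import robot
from h import *
B=down(BY,-1)
def st():
    s=robot.get_state();c,n=np.cos(BY),np.sin(BY);d=s['ee_pos']-BO
    print(round(s['time'],2),'bay',np.round([c*d[0]+n*d[1],-n*d[0]+c*d[1],d[2]],4),s['force'].round(1))
L=robot.move_linear
for x,z in((0,.0275),(.02,.032),(.04,.037),(.06,.042),(.066,.043),(.072,.044)):
    r=L(fr(BO,BY,(x,0,z)),.06 if x<.06 else .03,frame=B,threshold=50);print(r);st()
    if r:break
t=robot.grab_frame('top')[150:310,220:320];s=robot.grab_frame('side')[150:290,210:430]
c=np.zeros((480,800,3),np.uint8)
a=cv2.resize(t,None,fx=3,fy=3,interpolation=cv2.INTER_CUBIC);c[:480,:300]=a
c[:318,300:800]=cv2.resize(s,(500,318),interpolation=cv2.INTER_CUBIC)
cv2.imwrite('pics/c4.png',cv2.cvtColor(c,cv2.COLOR_RGB2BGR))
E
```

```text
False
10.88 bay [0.0006 0.0002 0.0277] [-0.3 -0.2 -0.9]
False
11.37 bay [ 0.0203 -0.0001  0.0319] [ 0.5 -0.4  0.2]
False
11.86 bay [ 0.0404 -0.0001  0.037 ] [-0.6 -0.5  0.1]
False
12.69 bay [0.0603 0.     0.0421] [0.3 0.8 0.4]
False
13.04 bay [ 0.0658 -0.      0.0428] [-3.   0.6 -2.2]
False
13.39 bay [0.0662 0.     0.0417] [-28.3   3.1  -0.9]
```

View pics/c4.png

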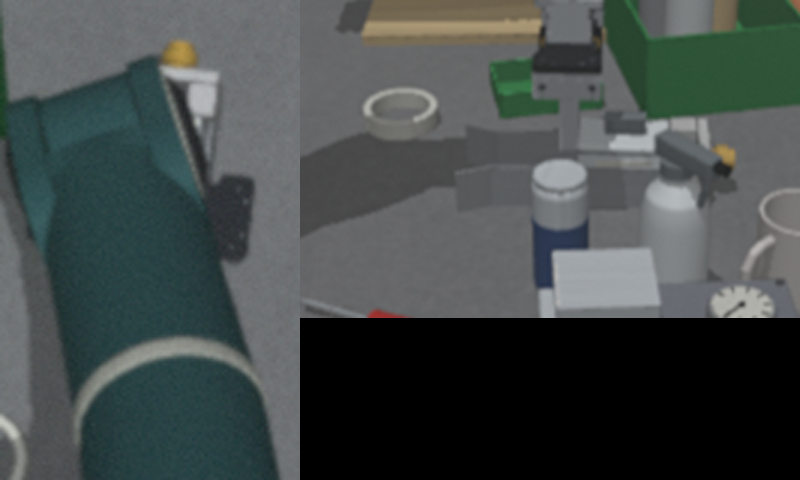

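Motion stopped with a firm 28 N contact, so the cartridge is either home or against something. I'll back off and look from above.

```bash
python3 - <<'E'
from rig import robot
from h import *
B=down(BY,-1);L=robot.move_linear
L(fr(BO,BY,(.055,0,.046)),.1,frame=B); L(fr(BO,BY,(.055,0,.15)),.2); L(fr(BO,BY,(.11,0,.16)),.2)
ci=robot.camera_info('wrist');im=robot.grab_frame('wrist')
import pickle;pickle.dump(ci,open('w5.pkl','wb'))
cv2.imwrite('pics/w5.png',cv2.cvtColor(im,cv2.COLOR_RGB2BGR)[100:400,170:490].repeat(2,0).repeat(2,1)[:600])
print(robot.get_state()['time'])
for m,z in((.128,.04),(.120,.045)):
    print(m,((proj(ci,[fr(BO,BY,(m+x,y,z+.03)) for x in(-.05,.05) for y in(-.032,.032)])-[170,100])*2).round(0).tolist())
print('lip',((proj(ci,[fr(BO,BY,(.072,y,.018)) for y in(-.035,.035)])-[170,100])*2).round(0).tolist(),'blk front',((proj(ci,[fr(BO,BY,(.182,y,.07)) for y in(-.035,.035)])-[170,100])*2).round(0).tolist())
E
```

```text
14.9667
0.128 [[225.0, 196.0], [383.0, 196.0], [232.0, 420.0], [376.0, 420.0]]
0.12 [[223.0, 178.0], [385.0, 178.0], [230.0, 409.0], [378.0, 409.0]]
lip [[230.0, 165.0], [378.0, 165.0]] blk front [[225.0, 428.0], [383.0, 428.0]]
```

View pics/w5.png

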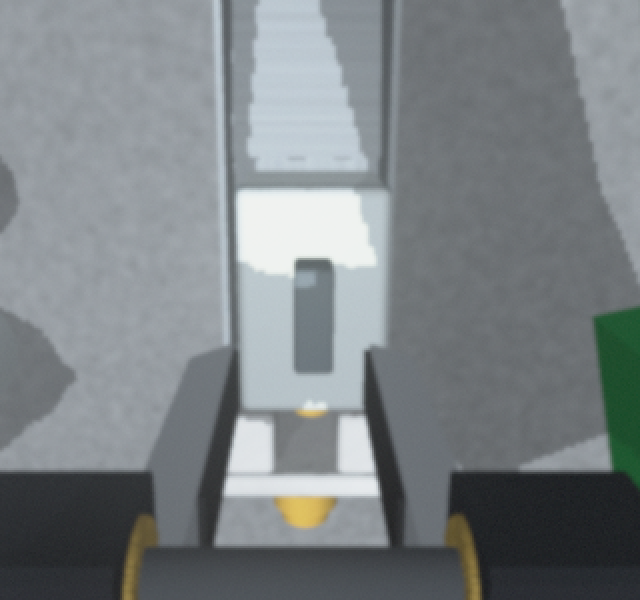

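```bash
python3 - <<'E'
import pickle
from h import *
ci=pickle.load(open('w5.pkl','rb'));c,n=np.cos(BY),np.sin(BY)
def b(u,v,z):
    d=atz(ci,(u/2+170,v/2+100),z)-BO;return np.round([c*d[0]+n*d[1],-n*d[0]+c*d[1]],4)
for nm,a in(('back top',(313,188,.07)),('front top',(312,410,.07)),('blk front',(305,415,.07)),('blk rear',(302,495,.07)),('dark start as lip',(310,171,.018)),('dots',(310,158,.018)),('dark start as back-face bottom',(310,171,.01))):print(nm,b(*a))
for h in(.062,.066,.07,.074,.078,.082):
    w=lambda l,r,v:np.linalg.norm(b(l,v,h)-b(r,v,h)); print(h,'back w',w(238,388,190).round(4),'front w',w(241,383,405).round(4),'len',np.linalg.norm(b(313,188,h)-b(312,410,h)).round(4))
im=cv2.imread('pics/w5.png');print([int(x) for x in im[130:200:2,290:350:2].mean((1,2))]);print([int(x) for x in im[396:440:2,245:265].mean((1,2))])
E
```

```text
back top [0.0746 0.0036]
front top [0.1731 0.0035]
blk front [0.1755 0.0005]
blk rear [ 0.2159 -0.0009]
dark start as lip [0.0747 0.0029]
dots [0.0686 0.0029]
dark start as back-face bottom [0.0758 0.003 ]
0.062 back w 0.0622 front w 0.0643 len 0.1012
0.066 back w 0.0614 front w 0.0634 len 0.0998
0.07 back w 0.0605 front w 0.0625 len 0.0985
0.074 back w 0.0596 front w 0.0617 len 0.097
0.078 back w 0.0588 front w 0.0608 len 0.0956
0.082 back w 0.058 front w 0.0599 len 0.0943
[205, 204, 202, 202, 202, 203, 203, 204, 205, 205, 204, 203, 201, 197, 196, 201, 204, 204, 203, 195, 177, 157, 148, 147, 148, 147, 142, 142, 157, 188, 217, 231, 236, 239, 240]
[189, 190, 190, 188, 185, 175, 156, 136, 129, 139, 154, 172, 197, 218, 225, 226, 226, 226, 226, 226, 226, 226]
```

The back edge (v≈188) lines up with the lip's rear edge. The body measures 100 mm long and no wider at the back, so it lies flat and low with the spigot in the slot. The cartridge is seated, so I'll move to the pump switch.

```bash
python3 - <<'E'
from rig import robot
from h import *
p,f=1.15,-1;L=robot.move_linear
def st():
    s=robot.get_state();print(round(s['time'],2),s['ee_pos'].round(4),s['force'].round(1),s['qpos'].round(2))
L(fr(BO,BY,(.08,0,.28)),.25); robot.gripper_to(0)
L([.42,.06,.30],.25); st()
robot.move_ptp(*swpose((-.07,.10),p,f)); st()
L(swpose((-.04,.014),p,f)[0],.15,threshold=8);st()
print(L(swpose((-.008,.014),p,f)[0],.05,threshold=6));st()
print(L(swpose((0,.032),p,f)[0],.05,threshold=15));st()
s=robot.grab_frame('side')[225:375,270:470]
cv2.imwrite('pics/c6.png',cv2.cvtColor(cv2.resize(s,None,fx=4,fy=4,interpolation=cv2.INTER_CUBIC),cv2.COLOR_RGB2BGR))
E
```

```text
17.39 [0.4205 0.0607 0.2998] [ 0.3 -0.5 -0.7] [-0.49 -0.06  0.26  1.93  0.02  1.27  1.21]
19.65 [ 0.4633 -0.1112  0.1841] [-0.3  0.  -1. ] [-0.03 -0.09  0.24  2.31 -0.1   0.51 -1.32]
20.41 [ 0.4931 -0.1129  0.0984] [ 0.6 -0.6  0.3] [ 0.    0.14  0.22  2.33 -0.38  0.27 -1.06]
False
21.2 [ 0.5248 -0.1143  0.0979] [0.7 0.3 0.1] [-0.    0.2   0.22  2.26 -0.38  0.29 -1.07]
False
21.74 [ 0.5332 -0.1145  0.1163] [-0.2  0.4 -1.3] [-0.04  0.17  0.25  2.24 -0.33  0.34 -1.13]
```

View pics/c6.png

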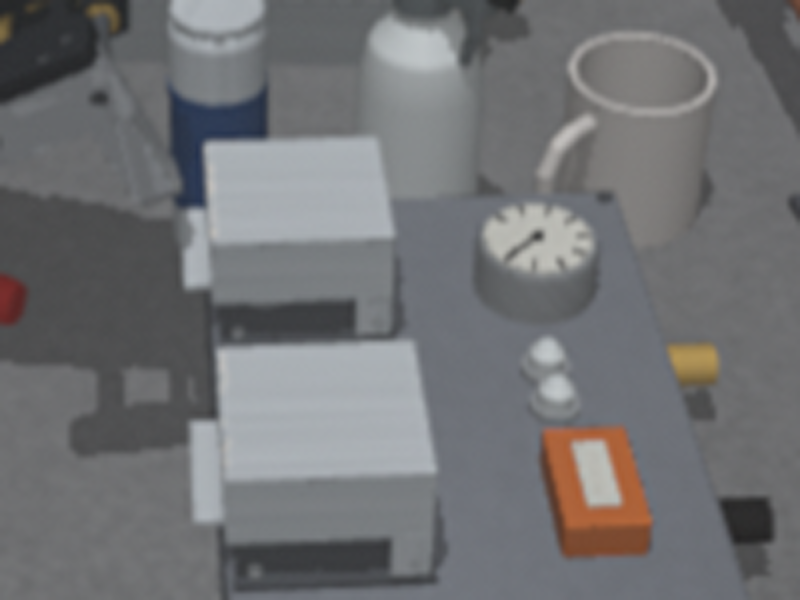

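```bash
python3 - <<'E'
from rig import robot
from h import *
np.set_printoptions(precision=4,suppress=True)
s=robot.get_state();S=robot.camera_info('side');R=s['tool_rot'];t=s['ee_pos']
tip=t+.019*R[:,2]
print(R, 'opening',s['opening'])
crop=lambda X:(proj(S,X)-[270,225])*4
print('tip',tip,crop([tip,tip+.012*R[:,1],tip-.012*R[:,1],tip+.008*R[:,0],tip-.008*R[:,0]]))
print('tab ends pred',crop([fr(PO,PY,(-.012,y,.028)) for y in(.028,-.028)]),'tab inner',crop([fr(PO,PY,(0,y,.031)) for y in(.028,-.028)]))
print('guard top front',crop([fr(PO,PY,(0,y,.063)) for y in(.038,-.038)]),'rear',crop([fr(PO,PY,(.08,y,.063)) for y in(.038,-.038)]))
print('panel front edge',crop([fr(PO,PY,(0,y,0)) for y in(.038,-.038)]))
E
```

```text
[[ 0.9118 -0.0467  0.408 ]
 [-0.0427 -0.9989 -0.019 ]
 [ 0.4084 -0.0001 -0.9128]] opening 0.0003992961569158059
tip [ 0.5407 -0.1149  0.0987] [[193.2553 246.5432]
 [193.9264 263.0315]
 [192.5982 230.3979]
 [208.7465 240.5951]
 [177.8181 252.4698]]
tab ends pred [[182.2151 211.0017]
 [184.8058 287.2472]] tab inner [[207.1301 205.2685]
 [210.9822 281.3437]]
guard top front [[205.4149 138.9496]
 [210.672  240.4954]] rear [[373.719  133.678 ]
 [390.8146 234.6722]]
panel front edge [[207.4779 242.4775]
 [212.6809 347.2759]]
```

The tab is still at its shut position, (183,211) to (185,287). The visible finger ends about 25 px higher than I predicted, and the rib grip missed too, so the closed fingertips seem shorter than the stated 19 mm. I'll touch the bench to measure the tip.

```bash
python3 - <<'E'
from rig import robot
from h import *
p,f=1.15,-1;L=robot.move_linear
def st():
    s=robot.get_state();print(round(s['time'],2),s['ee_pos'].round(4),s['force'].round(1),s['opening'])
L(swpose((-.06,.03),p,f)[0],.15)
for z in(-.05,-.067,-.072):
    P=swpose((-.06,z),p,f); print(z,P[0][2],robot.ik(*P) is not None)
    try: r=L(P[0],.05,threshold=4);print(r);st()
    except robot.PlanningError as e: print(e);break
    if r:break
S=robot.camera_info('side');im=robot.grab_frame('side')[225:345,230:390]
im=cv2.resize(im,None,fx=5,fy=5,interpolation=cv2.INTER_CUBIC)
s=robot.get_state();R=s['tool_rot'];t=s['ee_pos']
for k,col in((0,(255,0,0)),(.019,(0,255,0))):
    for u in(0,.008,-.008):
        q=(proj(S,[t+k*R[:,2]+u*R[:,0]])[0]-[230,225]+.5)*5;cv2.circle(im,tuple(int(v) for v in q),3,col,-1)
cv2.imwrite('pics/c7.png',cv2.cvtColor(im,cv2.COLOR_RGB2BGR))
E
```

```text
-0.05 0.034074615337876646 True
the arm cannot follow that straight line within its joint ranges
```

View pics/c7.png

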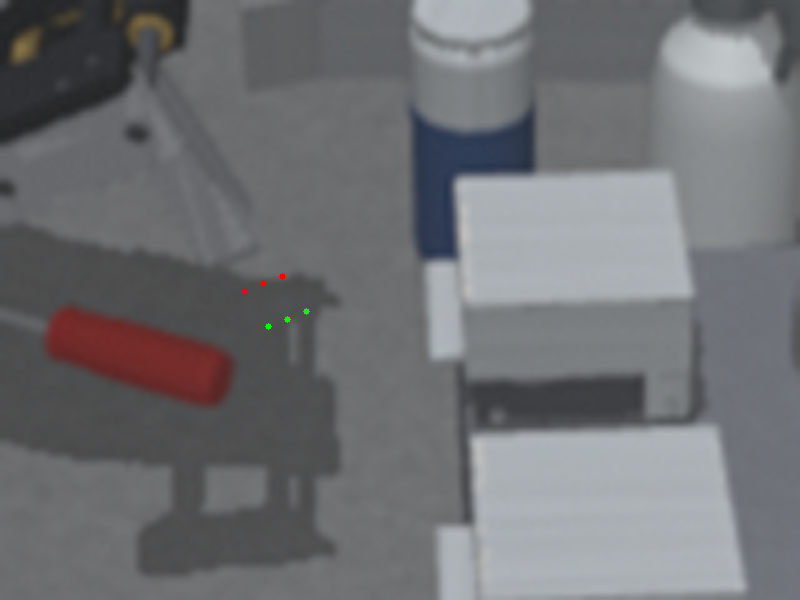

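```bash
python3 - <<'E'
import pickle
from h import *
np.set_printoptions(precision=1,suppress=True)
for nm,pos,yaw,op in(('w1',np.array([.443,.242,.15]),-.264,.05),('w5',fr(BO,BY,(.11,0,.16)),BY,.034)):
    ci=pickle.load(open(nm+'.pkl','rb'));R=down(yaw,-1)
    for k in(-.03,-.02,-.01,0,.01,.019):
        q=proj(ci,[pos+R@[x,y,k] for y in(-op/2,op/2) for x in(-.008,.008)])
        if nm=='w5': q=(q-[170,100])*2
        print(nm,k,q.tolist())
im=cv2.imread('pics/c7.png')
print(im[240:340:10,200:330:10,1])
E
```

```text
w1 -0.03 [[273.43462143117046, 311.9473458230467], [272.2805708808386, 283.42289710312764], [369.7933443877353, 311.96811445115617], [371.01660896796454, 283.44107592758456]]
w1 -0.02 [[275.769607719181, 303.1800351294672], [274.72922742690776, 275.90169135093004], [367.3365634041146, 303.1988976787127], [368.4397560673052, 275.9181761943124]]
w1 -0.01 [[277.8834553000455, 295.24323706989196], [276.94076443224526, 269.10895753629126], [365.11247636003566, 295.2604507039956], [366.1124594077482, 269.12398131528647]]
w1 0 [[279.8061488749354, 288.024315876154], [278.94802620999576, 262.94377322951], [363.0895291808173, 288.04009323324715], [364.0001491224862, 262.95752774653295]]
w1 0.01 [[281.5624882097846, 281.43011677879895], [280.7780601919236, 257.3230316025825], [361.24162451561995, 281.4446352258732], [362.07435725418543, 257.33567625556736]]
w1 0.019 [[283.0181311972747, 275.96498051500816], [282.2922155748187, 252.67254597841324], [359.71010306147036, 275.9784941383359], [360.48098381467133, 252.6843065882003]]
w5 -0.03 [[239.3121356113894, 428.9595188128236], [237.76640903178
[... 818 characters left out ...]
60963, 355.7103991960214], [251.21351179530473, 308.80038944886695], [357.29229665077287, 355.734176777103], [358.3745625080386, 308.81089468639277]]
[[112 107 105 114 120 111 109 110 109 110 109 110 109]
 [108 108 105 109 105  97 103 109 109 110 112 112 112]
 [ 99 107  97  95 101 106 112 111 108 107 110 111 110]
 [ 77  82  81  91 105 108 110 110 108 105 101 109 109]
 [ 77  76  78  78  81  86  86  87  87  81  76  85  88]
 [ 77  77  77  78  77  77  77  77  78  77  77  78  78]
 [ 77  77  78  77  77  78  78  79  80  79  79  79  78]
 [ 77  78  77  78  78  80  78  79  81  80  78  77  92]
 [ 77  77  77  78  78  79  79  79  78  85  81  78 104]
 [ 78  79  79  79  77  78  79  78  74  96  84  79 110]]
```

In both wrist pictures, and in the side view, the fingertips are about 18 mm behind the reported TCP, not 19 mm ahead of it. That also explains the missed rib and the tab that didn't lift. I'll correct for this and redo the lift.

```bash
sed -i 's/-.008\*n-.019\*d/-.008*n+.017*d/' h.py; python3 - <<'E'
from rig import robot
from h import *
p,f=1.15,-1;L=robot.move_linear
def st(m=''):
    s=robot.get_state();print(m,round(s['time'],2),s['ee_pos'].round(4),s['force'].round(1))
way=[(-.04,.014),(-.008,.014),(0,.032),(.032,.039)]
print([robot.ik(*swpose(U,p,f)) is not None for U in way])
ref=cv2.cvtColor(cv2.imread('pics/side0.png'),cv2.COLOR_BGR2GRAY).astype(float)
def diff():
    g=cv2.cvtColor(robot.grab_frame('side'),cv2.COLOR_RGB2GRAY).astype(float)
    d=abs(g-ref); print('pump guard',d[260:300,322:366].mean().round(1),'dump guard',d[312:362,326:376].mean().round(1),'pump tab',d[278:296,316:320].mean().round(1))
try:
    L(swpose((-.06,.014),p,f)[0],.1,frame=fwd(PY,p,f))
    print(L(swpose(way[1],p,f)[0],.06,threshold=6));st('under');diff()
    print(L(swpose(way[2],p,f)[0],.05,threshold=15));st('lift');diff()
    cv2.imwrite('pics/lift.png',robot.grab_frame('side')[:,:,::-1])
except robot.PlanningError as e: print(e);st()
E
```

```text
[True, True, True, True]
the arm cannot follow that straight line within its joint ranges
 22.39 [ 0.4742 -0.112   0.1145] [ 0.1  0.7 -0.7]
```

```bash
cat > sw.py <<'E'
from rig import robot
from h import *
p,f=1.15,-1
def st(m=''):
    s=robot.get_state();print(m,round(s['time'],2),s['ee_pos'].round(4),s['force'].round(1),s['qpos'].round(2))
def L(U,v=.06,th=None):
    P=swpose(U,p,f)
    try: r=robot.move_linear(P[0],v,frame=P[1],threshold=th)
    except robot.PlanningError: print('ptp');robot.move_ptp(*P);r=None
    print(r,end=' ');st(U)
ref=cv2.cvtColor(cv2.imread('pics/side0.png'),cv2.COLOR_BGR2GRAY).astype(float)
def diff():
    g=cv2.cvtColor(robot.grab_frame('side'),cv2.COLOR_RGB2GRAY).astype(float)
    d=abs(g-ref); print('pump guard',d[260:300,322:366].mean().round(1),'dump guard',d[312:362,326:376].mean().round(1),'pump tab',d[278:296,316:320].mean().round(1))
E
python3 - <<'E'
from sw import *
L((-.035,.016),.1)
diff()
L((-.008,.014),.06,6);diff()
L((0,.032),.05,15);diff()
E
```

```text
False (-0.035, 0.016) 23.16 [ 0.5127 -0.1138  0.0673] [-0.1  0.2  0.3] [ 0.06  0.24  0.16  2.31 -0.53  0.2  -0.92]
pump guard 12.4 dump guard 12.4 pump tab 13.7
True (-0.008, 0.014) 23.66 [ 0.539  -0.1148  0.065 ] [-0.4  0.8  0.1] [ 0.04  0.29  0.17  2.25 -0.52  0.22 -0.93]
pump guard 11.9 dump guard 12.0 pump tab 12.0
True (0, 0.032) 24.02 [ 0.5411 -0.1148  0.0735] [-0.8 -1.4 -1.1] [ 0.    0.27  0.21  2.24 -0.5   0.25 -0.97]
pump guard 13.9 dump guard 11.9 pump tab 24.1
```

```bash
python3 - <<'E'
from sw import *
for U in((0,.032),(.006,.036),(.012,.038)):
    L(U,.03,25);diff()
a=cv2.imread('pics/side0.png')[225:375,270:470];b=robot.grab_frame('side')[225:375,270:470,::-1].copy()
cv2.imwrite('pics/lift.png',b)
# guard top-front edge: row profile of bright (guard) pixels per column band
for n,i in(('shut',a),('now',b)):
    g=cv2.cvtColor(i,cv2.COLOR_BGR2GRAY)
    print(n,[(c,np.where(g[20:90,c]>165)[0][[0,-1]].tolist() if (g[20:90,c]>165).any() else None) for c in range(44,110,6)])
E
```

```text
False (0, 0.032) 24.65 [ 0.5471 -0.1153  0.0829] [-6.7  1.1  1.7] [-0.02  0.26  0.24  2.23 -0.47  0.27 -0.99]
pump guard 17.4 dump guard 11.7 pump tab 56.9
False (0.006, 0.036) 25.09 [ 0.5536 -0.1156  0.0871] [-2.8  0.1  0.6] [-0.03  0.27  0.25  2.21 -0.46  0.28 -1.01]
pump guard 18.9 dump guard 11.5 pump tab 65.3
False (0.012, 0.038) 25.5 [ 0.5596 -0.1158  0.0891] [-2.4  0.1 -0.3] [-0.04  0.27  0.25  2.2  -0.45  0.29 -1.02]
pump guard 21.8 dump guard 11.4 pump tab 63.6
shut [(44, None), (50, None), (56, [68, 69]), (62, None), (68, None), (74, None), (80, None), (86, None), (92, None), (98, None), (104, None)]
now [(44, None), (50, None), (56, [68, 69]), (62, [68, 69]), (68, [5, 69]), (74, [67, 69]), (80, [67, 69]), (86, [67, 69]), (92, [66, 69]), (98, [66, 69]), (104, None)]
```

The pump guard is rising: its tab has left the shut position and the force is about 3 N. I'll carry on inward in small steps and watch for the toggle to snap over.

```bash
python3 - <<'E'
from sw import *
for x in(.015,.018,.021,.024,.027,.030,.033): L((x,.039),.04,25)
diff()
cv2.imwrite('pics/lift2.png',robot.grab_frame('side')[225:375,270:470,::-1])
E
```

```text
False (0.015, 0.039) 25.85 [ 0.5627 -0.1161  0.0902] [-2.   0.7 -1. ] [-0.04  0.27  0.26  2.19 -0.45  0.3  -1.02]
False (0.018, 0.039) 26.1 [ 0.5659 -0.1163  0.0903] [-1.8  0.2 -0.9] [-0.04  0.28  0.26  2.18 -0.45  0.3  -1.02]
False (0.021, 0.039) 26.35 [ 0.5689 -0.1164  0.0903] [-2.4  0.5 -0. ] [-0.05  0.28  0.26  2.18 -0.45  0.3  -1.02]
False (0.024, 0.039) 26.6 [ 0.5719 -0.1166  0.0903] [-2.5  0.1 -1.7] [-0.05  0.29  0.26  2.17 -0.45  0.3  -1.03]
False (0.027, 0.039) 26.85 [ 0.5749 -0.1167  0.0902] [-1.6 -0.7 -1.3] [-0.05  0.29  0.26  2.16 -0.45  0.3  -1.03]
False (0.03, 0.039) 27.1 [ 0.5779 -0.1168  0.0902] [-1.   0.6 -2.7] [-0.05  0.3   0.26  2.16 -0.45  0.31 -1.03]
False (0.033, 0.039) 27.35 [ 0.5798 -0.1169  0.0896] [-9.5 -0.2  3.5] [-0.05  0.3   0.26  2.15 -0.45  0.31 -1.03]
pump guard 34.2 dump guard 11.2 pump tab 67.3
```

```bash
python3 - <<'E'
from sw import *
S=robot.camera_info('side');pts={'off':(.012,.045),'up':(.026,.048),'on':(.040,.045),'pivot':(.026,.006)}
P={k:proj(S,[fr(PO,PY,(a,0,b))])[0] for k,(a,b) in pts.items()};print({k:v.round(1).tolist() for k,v in P.items()})
im=robot.grab_frame('side')
u0,u1=int(P['off'][0])-6,int(P['on'][0])+8;v0,v1=int(P['on'][1])-10,int(P['pivot'][1])+4
print('cols',u0,u1,'rows',v0,v1)
g=im[v0:v1,u0:u1].astype(int)
for i,r in enumerate(g[::1]): print(v0+i,' '.join('%3d'%(x.mean()) for x in r))
sat=(g.max(2)-g.min(2));print('maxsat',sat.max(),np.argwhere(sat>40)[:5])
E
```

```text
{'off': [328.6, 279.5], 'up': [336.1, 278.0], 'on': [343.7, 279.0], 'pivot': [336.1, 295.4]}
cols 322 351 rows 269 299
269 103 105 104 106 111 114 109 106 106 112 136 148 147 141 143 144 145 145 144 144 145 147 146 145 145 145 144 136 134
270 105 104 105 105 114 116 109 105 104 112 137 150 151 147 146 146 145 145 144 144 144 146 146 146 145 140 133 126 124
271 105 106 104 107 113 116 109 105 103 111 137 149 151 150 146 146 145 145 144 144 145 147 147 146 140 133 125 123 123
272 104 105 105 107 113 116 110 106 103 111 135 148 151 150 148 146 145 145 144 144 144 146 146 142 132 123 121 122 123
273  99 106 106 106 110 114 112 106 104 109 126 142 149 150 147 146 145 145 144 144 145 145 142 134 127 121 121 122 122
274  87 101 106 105 107 113 115 109 105 106 115 130 143 148 148 146 145 145 146 145 144 141 134 127 126 124 124 124 123
275  71  89 102 105 108 113 115 110 106 105 109 120 131 138 142 145 145 145 146 144 139 133 128 126 125 126 126 125 124
276  66  76  94 104 107 114 115 109 106 105 106 112 118 124 130 136 142 146 145 140 131 125 124 125 126 126 126 125 125
277  69  68  86 102 1
[... 1931 characters left out ...]
 63  73  83  92  95  94  88  88  88  88  89  87  76  66  61  62  62  62  62  62  63  62
294  71  69  63  60  60  59  62  74  85  93  95  97  95  90  89  87  87  93  94  89  77  65  62  61  62  63  63  62  63
295  69  68  64  62  62  60  65  84  94  96  95  95  95  92  91  89  89  92  97  94  84  69  62  62  62  61  62  62  61
296  68  72  72  70  71  69  69  85  95  96  95  94  94  93  93  93  91  90  95  96  86  70  61  61  62  62  62  62  61
297  70  82  80  78  78  75  70  81  93  97 102  97  92  92  93  92  90  90  95  96  85  69  62  61  61  62  63  62  62
298  73  87  86  81  80  77  69  75  86  99 112 104  92  92  92  91  91  93  96  92  79  67  61  61  62  62  62  62  62
maxsat 20 []
```

The pixel values show the toggle's bat leaning toward the hinge: its centre goes from column 338 at row 291 to 340.5 at row 286, which is the slope expected for "on". Now I'll withdraw and let the guard drop.

```bash
python3 - <<'E'
from sw import *
L((.012,.039),.1);L((0,.032),.1);L((-.008,.013),.1);L((-.035,.014),.1);L((-.07,.10),.15)
robot.pause(.5);diff()
im=robot.grab_frame('side');a=cv2.imread('pics/c6.png');b=cv2.resize(im[225:375,270:470,::-1],None,fx=4,fy=4,interpolation=cv2.INTER_CUBIC)
d=abs(a.astype(int)-b).mean(2)
for n,(r0,r1,c0,c1) in dict(pump=(140,330,205,390),pumptab=(215,285,187,205),dump=(350,580,220,430),can=(0,130,170,260),gauge=(200,310,480,590)).items(): print(n,d[r0:r1,c0:c1].mean().round(1))
# cartridge check: compare top view template region
t=robot.grab_frame('top');cv2.imwrite('pics/tend.png',t[:,:,::-1])
T=robot.camera_info('top')
g=cv2.cvtColor(t,cv2.COLOR_RGB2GRAY)
u=[proj(T,[fr(BO,BY,(x,.026,.07))])[0] for x in np.arange(.05,.20,.004)]
print([(round(x,3),int(g[int(round(q[1])),int(round(q[0]))])) for x,q in zip(np.arange(.05,.20,.004),u)])
E
```

```text
False (0.012, 0.039) 27.86 [ 0.5595 -0.1159  0.0903] [-3.3 -0.5  0.8] [-0.04  0.27  0.26  2.2  -0.45  0.29 -1.02]
False (0, 0.032) 28.15 [ 0.5473 -0.1153  0.0828] [-8.9  0.   1.8] [-0.02  0.26  0.24  2.23 -0.47  0.27 -0.99]
False (-0.008, 0.013) 28.51 [ 0.5401 -0.1152  0.0643] [-4.5  1.6  0.2] [ 0.03  0.29  0.18  2.25 -0.54  0.22 -0.92]
False (-0.035, 0.014) 28.93 [ 0.5137 -0.1138  0.066 ] [ 0.6 -0.8  0.4] [ 0.04  0.25  0.18  2.31 -0.57  0.2  -0.88]
False (-0.07, 0.1) 29.69 [ 0.4781 -0.112   0.1509] [-0.3  0.5 -0.3] [-0.17  0.    0.39  2.32 -0.18  0.41 -1.25]
pump guard 10.6 dump guard 10.6 pump tab 11.7
pump 0.6
pumptab 7.8
dump 0.6
can 0.7
gauge 0.6
[(np.float64(0.05), 138), (np.float64(0.054), 133), (np.float64(0.058), 135), (np.float64(0.062), 134), (np.float64(0.066), 112), (np.float64(0.07), 112), (np.float64(0.074), 117), (np.float64(0.078), 165), (np.float64(0.082), 201), (np.float64(0.086), 201), (np.float64(0.09), 204), (np.float64(0.094), 200), (np.float64(0.098), 199), (np.float64(0.102), 203), (np.float64(0.106), 200), (np.float64(0.11), 201), (np.float64(0.114), 202), (np.float64(0.118), 202), (np.float64(0.122), 201), (np.float64(0.126), 201), (np.float64(0.13), 200), (np.float64(0.134), 201), (np.float64(0.138), 202), (np.float64(0.142), 202), (np.float64(0.146), 202), (np.float64(0.15), 201), (np.float64(0.154), 200), (np.float64(0.158), 200), (np.float64(0.162), 199), (np.float64(0.166), 200), (np.float64(0.17), 199), (np.float64(0.174), 149), (np.float64(0.178), 139), (np.float64(0.182), 179), (np.float64(0.186), 180), (np.float64(0.19), 180), (np.float64(0.194), 179), (np.float64(0.198), 180)]
```

```bash
python3 - <<'E'
from sw import *
S=robot.camera_info('side');im=robot.grab_frame('side').astype(float).mean(2)
B2=fr(BO,BY,(-.0045,.002,0))
for yy in(-.032,.032):
  for x in(.084,.09,.098,.106,.114,.122,.13,.138,.146,.154,.162,.17):
    zs=np.arange(.045,.095,.002)
    q=proj(S,[fr(B2,BY,(x,yy,z)) for z in zs])
    v=cv2.remap(im.astype(np.float32),q[:,0:1].astype(np.float32),q[:,1:2].astype(np.float32),cv2.INTER_LINEAR)[:,0]
    print(yy,x,' '.join('%3d'%k for k in v))
E
```

```text
-0.032 0.084 173 166 155 143 136 131 126 116 109 115 137 160 178 185 186 185 183 183 183 183 184 184 184 184 182
-0.032 0.09 133 134 134 134 135 136 132 121 113 116 137 161 181 188 191 190 189 189 189 189 189 188 188 188 188
-0.032 0.098 118 126 129 131 133 134 126 114 104 111 131 154 176 185 190 190 188 188 188 188 188 188 188 188 188
-0.032 0.106 120 127 128 128 128 130 122 112 104 114 137 162 181 188 190 189 189 189 189 187 182 179 176 176 176
-0.032 0.114 118 127 129 131 132 134 127 116 105 113 133 155 175 185 190 190 190 189 181 162 129 100  80  77  78
-0.032 0.122 117 125 126 127 129 130 125 117 109 118 137 161 180 188 191 190 190 189 183 164 131 102  81  79  79
-0.032 0.13 116 126 127 129 132 134 129 121 111 115 128 147 169 182 189 190 190 189 184 165 134 105  82  79  79
-0.032 0.138 118 123 121 122 126 130 127 120 111 119 137 161 179 187 190 190 190 189 185 166 137 106  83  79  79
-0.032 0.146 118 127 128 131 133 133 128 118 107 114 131 154 173 184 189 189 189 188 186 167 136 105  82  77  75
-0.032 0.154 120 128 129 130 132 132 126 116 106 117 136 163 180 188 190 190 189 189 
[... 893 characters left out ...]
15 111 110 111 111 110 110 110
0.032 0.13 165 136 106  86  80  78  79  80  80  81  85  92 101 108 116 121 121 116 112 110 110 110 110 111 111
0.032 0.138 166 138 110  87  80  79  80  79  80  82  87  94 102 107 109 109 109 109 110 111 111 111 110 110 109
0.032 0.146 167 139 110  87  79  77  78  78  78  79  86  94 103 107 109 108 106 100  95  87  78  71  64  60  56
0.032 0.154 182 173 160 150 149 151 160 165 165 161 148 128 102  82  69  65  63  62  60  60  60  60  61  61  61
0.032 0.162 174 176 180 184 187 188 188 188 188 186 168 142 105  80  65  62  63  64  64  64  64  63  64  64  64
0.032 0.17  92 102 114 136 156 176 183 188 189 186 172 149 115  85  66  60  63  64  64  64  64  65  64  64  64
```

Along its whole length the cartridge's top edge is level at about 68 mm, so it lies flat in the bay. The pump guard is shut and the dump switch is unchanged.

```bash
python3 - <<'E'
from rig import robot
print(robot.sign_off())
E
```

```text
the job is handed in; nothing more can be done
None
```

I've handed the job in at about 30 s: from the camera readings the cartridge lies flat behind the lip, the pump toggle is on and its guard is shut again, and I saw no change at the other switch.

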